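# Put the failed sequencer module away and hold up the passed one

## Task

Two black sequencer modules stand in desk cradles: draw out the failed one, which has the round white tag, stand it upright on the floor of the empty metal reject nest and let go of it. Then draw the passed module, which has the straight bar tag, out of its cradle, raise it until it is about 20 cm above the bench, and tip it half-way over (about 45 degrees) so that its window face looks slantwise upward; finish while holding it there, still and in the gripper. Leave the tape roll, blue tube rack, cup, mouse and black carton where they are.

Things in the scene. Friction and masses are not known exactly. Their poses are not given: they have to be found in the camera images.
- failed_mid (a point): centre (half-way up) of the failed sequencer module: black block standing loose in a cradle, 24 mm thick (its x) x 34 mm wide (its y) x 105 mm high (its z). +z to its top end; +x out of the broad face with the glass port window, which looks away from the robot at the start. The lowest 32 mm are in the cradle; grip across the 34 mm width (its y), about 25 mm above this centre.
- passed_mid (a point): centre (half-way up) of the passed sequencer module: black block standing loose in a cradle, 24 mm thick (its x) x 34 mm wide (its y) x 105 mm high (its z). +z to its top end; +x out of the broad face with the glass port window, which looks away from the robot at the start. The lowest 32 mm are in the cradle; grip across the 34 mm width (its y), about 25 mm above this centre.
- failed: the failed module, about 100 g: round white tag (26 mm) high on its window face and a round white disc (21 mm) on its top end; origin at the centre of its foot, axes as for its centre point
- passed: the passed module, about 100 g: straight white bar tag (29 x 8 mm, crosswise) high on its window face and a straight white bar (30 x 6 mm) on its top end; origin at the centre of its foot, axes as for its centre point
- cradle_a: grey desk cradle, fixed, foot 62 x 70 x 10 mm, with an upright sleeve that holds the failed module with 2 mm play each side; sleeve rim 42 mm above the bench, so drawing the module straight up by 35 mm frees it. Both cradles look alike. Origin under its centre.
- cradle_b: grey desk cradle, fixed, foot 62 x 70 x 10 mm, with an upright sleeve that holds the passed module with 2 mm play each side; sleeve rim 42 mm above the bench, so drawing the module straight up by 35 mm frees it. Both cradles look alike. Origin under its centre.
- nest_floor (a point): centre of the pocket floor of the reject nest: fixed bare-metal base, 78 x 84 mm, round white tag on its robot side, open-topped pocket, inside 38 mm along this point's x, 48 mm along its y (7 mm play each side of a module turned the same way). Floor 6 mm above the bench, 4 mm walls rise 30 mm above the floor. z is up.
- tape: roll of cardboard-brown tape lying flat, 60 mm across, 19 mm high, stands among the cradles and the nest, loose; origin at the centre of its underside; leave alone
- tubes: small blue tube rack, 50 x 36 x 26 mm, stands among the cradles and the nest, loose; origin at the centre of its underside; leave alone
- cup: clear open plastic cup, 84 mm across, 75 mm high, towards the far side, loose; origin at the centre of its underside; leave alone
- mouse: black computer mouse, 100 x 58 x 33 mm, towards the far side, loose; origin at the centre of its underside; leave alone
- carton: low black carton, 55 x 140 x 45 mm, towards the far side, loose; origin at the centre of its underside; leave alone
Mind the look-alikes: they are no part of the job. Leave any pink or yellow look-alike of the part that bears nest_floor alone.

How it is judged:
By the outcome, as a careful person would: the job done as asked, in the order asked, and still so for the second after the job is handed in, while the arm keeps its last pose, push and grip.
It also fails if it takes over 59 s, if anything falls off the work surface, if the arm or the gripper's body presses on something with over 40 N, if the wrist force passes 120 N, or if a joint passes its speed limit or range.

## Robot

A 6-joint arm with a two-finger parallel gripper is mounted at the origin on the work surface. World frame = base frame: x ahead of the robot, y to its left, z up, the work surface at z = 0. Lengths are in m, angles in rad, forces in N, time in s.
With the tool pointing down it reaches from about 0.25 to 0.85 m from the base axis. Payload 12.5 kg.
Tool frame: the origin (TCP) lies between the finger pads; the fingertips stand 14 mm ahead of it and the grasp point (between the pads) lies 5 mm behind it; z points along the fingers, y is the line along which they close (so a half turn about z gives the same grasp; the last joint's range is limited). The gripper opens to 93 mm and grips with 3 to 60 N. Pads are 15 mm wide; open, the fingers measure 128 mm over their backs; the gripper's body (75 mm by 188 mm) begins 65 mm behind the grasp point.
Start: joints at [-1.187, 0.351, 1.652, -0, 1.139, -0.085], TCP at [0.249, -0.491, 0.233] pointing down, gripper open.
Joint ranges: [-2.75, 2.75], [-0.79, 2.1], [0.01, 2.65], [-1.57, 4.71], [0.07, 3.14], [-2.87, 2.87]. Speed limits (rad/s): [2.22, 2.22, 2.79, 3.14, 3.14, 3.14].

## Interface

Orientations are given as a rotation vector (axis times angle).
In Python, from rig import ctrl, vision, job gives the robot as it stands. The module is installed in compiled form; this text tells all that it offers.
- The arm moves only by the shell command python3 -m crank 'ROWS'. ROWS is JSON, a list of rows, each an object of numbers: "tx", "ty", "tz": the shift along the tool's x, y, z in m; "ax", "ay", "az": the turn, a rotation vector about the tool's x, y, z in rad; "claw": the finger opening in m, from 0 to 0.093. In form: [{"tx": .., "ty": .., "tz": .., "ax": .., "ay": .., "az": .., "claw": ..}, ...]. A call has 1 to 5 rows; each row is the pose to reach, as a shift and turn from the pose commanded when the call began, along the tool's axes at that moment; what a row does not reach only later rows make up. A row lasts 1/12 s, in which the tool goes at most 41.7 mm and 7.16 degrees, less where a joint would pass 70% of its speed; a pose out of reach is approached as far as the arm can. A call with a gripper value outside its range is refused whole. The fingers move at their own pace and stop on an object; the grip force is fixed at half the most. Time passes only in rows, so rows that repeat a pose let the fingers close. It gives the time, the measured TCP pose, the force, the opening and the grip force at its end, in the units of the state.
- ctrl.state(): the state, without advancing time (a new reading comes with each control period).
- vision.grab_frame(name): name is "side" or "top" or "wrist"; returns a dict with "image" (480x640x3 uint8, blue, green, red), "fovy" (degrees; the focal length in pixels is half the picture's height over the tangent of half this angle, whatever the lens; pixels are square), "cx", "cy" (the principal point, pixels), "rvec" (rotation vector, rad) and "tvec" (3), from world to camera coordinates, as OpenCV has them; the wrist camera has in their place "tool_from_camera" (4x4, takes a point from camera to tool coordinates, whose origin is the TCP and whose axes are the flange's). Camera axes: x right, y down, z forward; pixel columns grow to the right and rows downward; lengths in m; the calibration is good to about 2 mm. A picture is of the moment at which its call begins: read the wrist's pose just before it. There is no depth.
- job.finish_job(): hands the job in; it is judged then, once.
The state is a dict: "clock": time; "joint_pos": joint angles; "dq": joint speeds; "joint_torque": joint torques, N m; "ee_pos": TCP position; "orientation": TCP orientation; "force": force on the tool from outside, world axes, zero at the start; "torque": the same for the moment, N m; "finger_gap": finger opening in m; "grasp_force": force on a finger pad.
Only numpy, scipy, OpenCV 4.12 (cv2) and the standard library are available. Lean on these libraries where they do the work, as an engineer would, in place of code of your own. Each camera call takes 0.05 s, during which the arm holds its last target. There are 200 camera calls.

## Working session

There is one attempt and no reset: what is moved stays moved. The work goes in short steps, Python scripts to look and compute and a shell command to move; the robot and the scene stay as the last step left them, time stands still between calls to the robot, and variables do not carry over. Pictures are saved under pics/ and viewed, at most 10 in all, crops included, and the job is handed in when it is done.

```bash
mkdir -p pics; cat > h.py <<'E'
import numpy as np, cv2
from scipy.spatial.transform import Rotation as R
from rig import ctrl, vision, job
def grab(n,save=None):
    s=ctrl.state(); f=vision.grab_frame(n)
    fl=240/np.tan(np.radians(f["fovy"])/2); f["K"]=np.array([[fl,0,f["cx"]],[0,fl,f["cy"]],[0,0,1]])
    if n=="wrist":
        T=np.eye(4);T[:3,:3]=R.from_rotvec(s["orientation"]).as_matrix();T[:3,3]=s["ee_pos"]
        T=T@np.array(f["tool_from_camera"])
    else:
        Rm=R.from_rotvec(np.ravel(f["rvec"])).as_matrix();T=np.eye(4);T[:3,:3]=Rm.T;T[:3,3]=-Rm.T@np.ravel(f["tvec"])
    f["T"]=T
    if save: cv2.imwrite("pics/"+save,f["image"])
    return f
def ray(f,u,v,z):
    d=f["T"][:3,:3]@np.linalg.inv(f["K"])@[u,v,1]; o=f["T"][:3,3]
    return o+d*(z-o[2])/d[2]
def proj(f,p):
    q=np.linalg.inv(f["T"])@np.append(p,1); q=f["K"]@q[:3]; return q[:2]/q[2]
E
python3 - <<'E'
from h import *
for n in("top","side"):
    f=grab(n,n+"0.png"); print(n,f["T"].round(3).tolist(),f["fovy"])
s=ctrl.state(); print(s)
E
```

```text
top [[-0.017, -0.984, 0.179, 0.261], [-1.0, 0.015, -0.011, 0.083], [0.008, -0.179, -0.984, 1.459], [0.0, 0.0, 0.0, 1.0]] 43.50805635804813
side [[-0.907, -0.199, 0.372, 0.114], [-0.422, 0.45, -0.787, 0.889], [-0.01, -0.871, -0.492, 0.587], [0.0, 0.0, 0.0, 1.0]] 49.906312334867565
{'clock': 0.1, 'joint_pos': array([-1.18656219e+00,  3.51170677e-01,  1.65234347e+00,  2.65345051e-05,
        1.13912060e+00, -8.46645557e-02]), 'dq': array([ 1.44542954e-03, -1.33478187e-03, -6.42055961e-04, -3.86234218e-05,
        1.29781939e-03,  9.04517281e-04]), 'joint_torque': array([ 1.18514818e-03, -4.98027420e+01, -2.85705632e+01,  7.00714183e-02,
        2.39379331e-02, -4.61454772e-05]), 'ee_pos': array([ 0.24843372, -0.49036522,  0.23216798]), 'orientation': array([-3.05464456e+00, -7.29558127e-01,  2.06778227e-04]), 'force': array([-0.56783792,  1.46175886, -0.61380239]), 'torque': array([ 0.02360128, -0.00754133, -0.01547565]), 'grasp_force': 0.0, 'finger_gap': 0.09296771242050932}
```

View pics/top0.png

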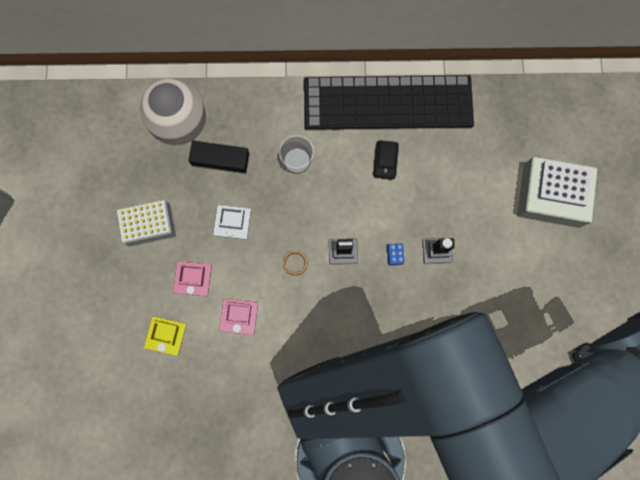

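View pics/side0.png

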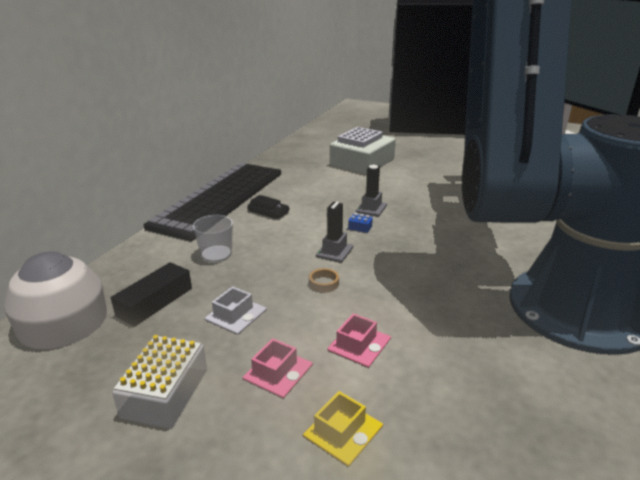

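The top view shows the disc-tagged failed module at about (446,243), the bar-tagged passed one at (345,243) and the bare-metal nest at (232,221). The side view agrees: pink and yellow nests are the look-alikes.

```bash
python3 - <<'E'
from h import *
f=grab("top"); im=f["image"]; g=im.max(2)
def blob(box,z,fn,name):
    x0,y0,x1,y1=box; m=fn(im[y0:y1,x0:x1].astype(int)).astype(np.uint8)
    c,_=cv2.findContours(m,cv2.RETR_EXTERNAL,cv2.CHAIN_APPROX_NONE); c=max(c,key=cv2.contourArea)
    r=cv2.minAreaRect(c+np.array([x0,y0],np.int32)); p=np.array([ray(f,u,v,z) for u,v in cv2.boxPoints(r)])
    print(name,np.round(r[0],1),np.round(p.mean(0),4),"sides",np.linalg.norm(p[1]-p[0]).round(3),np.linalg.norm(p[2]-p[1]).round(3),"ang",np.degrees(np.arctan2(*(p[1]-p[0])[1::-1])).round(1), p[:,:2].round(3).tolist())
wh=lambda a:a.min(2)>190
blob((425,225,465,265),.115,wh,"disc"); blob((330,230,360,260),.115,wh,"bar")
blob((210,200,255,242),.0,lambda a:(a.min(2)>165),"nest")
x=[]
crops=[cv2.resize(im[y:y+50,x:x+50],(260,260),interpolation=cv2.INTER_CUBIC) for x,y in((207,197),(320,222),(415,222))]
cv2.imwrite("pics/c.png",np.hstack(crops))
print(im[235,225],im[221,216],im[245,205])
E
```

```text
disc [446.8 242.3] [ 0.4889 -0.2257  0.115 ] sides 0.015 0.016 ang -46.6 [[0.49, -0.215], [0.5, -0.226], [0.488, -0.236], [0.478, -0.226]]
bar [345.5 243. ] [0.4906 0.0044 0.115 ] sides 0.0 0.025 ang 0.0 [[0.49, -0.008], [0.49, -0.008], [0.491, 0.017], [0.491, 0.017]]
nest [231.7 221.5] [0.5687 0.278  0.    ] sides 0.078 0.084 ang -6.2 [[0.536, 0.324], [0.613, 0.315], [0.601, 0.232], [0.524, 0.241]]
[211 208 203] [212 211 206] [128 143 146]
```

View pics/c.png

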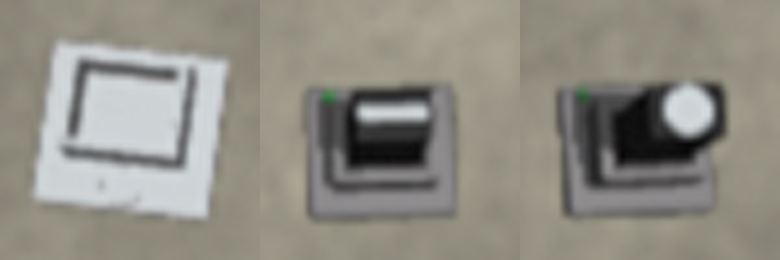

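Crop: the nest pocket is offset from the base centre away from the robot; both modules are nearly square to the world, and both windows face away. I'll move above the failed module for a close look.

```bash
cat >> h.py <<'E'
def delta(p,yaw,tilt=0):
    """row to reach TCP p with tool y along world yaw(+90), tool down, tilted back about module y"""
    s=ctrl.state(); R0=R.from_rotvec(s["orientation"]); best=None
    for k in(0,np.pi):
        Rt=R.from_euler("z",yaw)*R.from_euler("y",-tilt)*R.from_euler("x",np.pi)*R.from_euler("z",k)
        w=(R0.inv()*Rt).as_rotvec()
        if best is None or np.linalg.norm(w)<np.linalg.norm(best): best=w
    t=R0.inv().apply(np.array(p)-s["ee_pos"])
    print("t",t.round(4),"a",best.round(4),"rows",(np.linalg.norm(t)/.0417).round(1),(np.degrees(np.linalg.norm(best))/7.16).round(1),"clk",s["clock"])
E
python3 - <<'E'
from h import *
f=vision.grab_frame("wrist");print(np.round(f["tool_from_camera"],3).tolist(),f["fovy"])
delta([.489,-.226,.25],0)
E
```

```text
[[-0.0, -0.97, -0.244, 0.068], [1.0, -0.0, -0.0, 0.001], [0.0, -0.244, 0.97, -0.153], [0.0, 0.0, 0.0, 1.0]] 60.406676899081084
t [ 0.3341 -0.1273 -0.0176] a [-7.000e-04  1.000e-04  4.688e-01] rows 8.6 3.8 clk 0.2
```

```bash
python3 -m crank '[{"tx":0.334,"ty":-0.127,"tz":-0.018,"az":0.469},{"tx":0.334,"ty":-0.127,"tz":-0.018,"az":0.469},{"tx":0.334,"ty":-0.127,"tz":-0.018,"az":0.469},{"tx":0.334,"ty":-0.127,"tz":-0.018,"az":0.469},{"tx":0.334,"ty":-0.127,"tz":-0.018,"az":0.469}]' >/dev/null
python3 - <<'E'
from h import *
delta([.489,-.226,.25],0)
E
```

```text
t [ 0.3341 -0.1273 -0.0176] a [-7.000e-04  1.000e-04  4.688e-01] rows 8.6 3.8 clk 0.2schema error: expected keys tx, ty, tz, ax, ay, az, claw
```

All keys are required.

```bash
python3 -m crank '[{"tx":0.334,"ty":-0.127,"tz":-0.018,"ax":0,"ay":0,"az":0.469,"claw":0.093},{"tx":0.334,"ty":-0.127,"tz":-0.018,"ax":0,"ay":0,"az":0.469,"claw":0.093},{"tx":0.334,"ty":-0.127,"tz":-0.018,"ax":0,"ay":0,"az":0.469,"claw":0.093},{"tx":0.334,"ty":-0.127,"tz":-0.018,"ax":0,"ay":0,"az":0.469,"claw":0.093},{"tx":0.334,"ty":-0.127,"tz":-0.018,"ax":0,"ay":0,"az":0.469,"claw":0.093}]'
python3 - <<'E'
from h import *
delta([.489,-.226,.25],0)
E
```

```text
clock: 0.62
ee_pos: [0.3804, -0.3457, 0.2425]
orientation: [3.141, -0.012, -0.0]
force: [0.8, -0.4, 0.0]
finger_gap: 0.0932
grasp_force: 0.0
t [ 0.1076 -0.1206 -0.0075] a [ 0.0001  0.0001 -0.0078] rows 3.9 0.1 clk 0.6167
```

```bash
python3 -m crank '[{"tx":0.108,"ty":-0.121,"tz":-0.008,"ax":0,"ay":0,"az":0,"claw":0.093},{"tx":0.108,"ty":-0.121,"tz":-0.008,"ax":0,"ay":0,"az":0,"claw":0.093},{"tx":0.108,"ty":-0.121,"tz":-0.008,"ax":0,"ay":0,"az":0,"claw":0.093},{"tx":0.108,"ty":-0.121,"tz":-0.008,"ax":0,"ay":0,"az":0,"claw":0.093},{"tx":0.108,"ty":-0.121,"tz":-0.008,"ax":0,"ay":0,"az":0,"claw":0.093}]'
python3 -m crank '[{"tx":0,"ty":0,"tz":0,"ax":0,"ay":0,"az":0,"claw":0.093},{"tx":0,"ty":0,"tz":0,"ax":0,"ay":0,"az":0,"claw":0.093}]'
python3 - <<'E'
from h import *
f=grab("wrist","w1.png")
E
```

```text
clock: 1.03
ee_pos: [0.4909, -0.2218, 0.2507]
orientation: [-3.141, -0.007, -0.002]
force: [0.1, -0.4, -0.1]
finger_gap: 0.0931
grasp_force: 0.0
clock: 1.2
ee_pos: [0.4874, -0.2262, 0.2502]
orientation: [-3.142, -0.0, 0.001]
force: [0.0, 0.2, 0.1]
finger_gap: 0.0933
grasp_force: 0.0
```

View pics/w1.png

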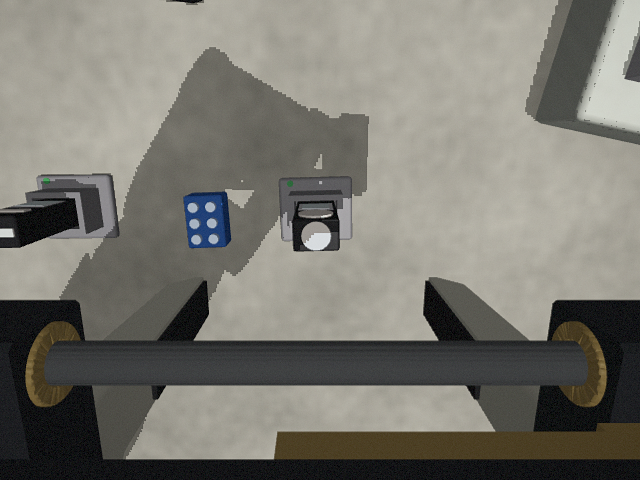

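Wrist view: failed module's disc at about (316,236), between the open fingers' line; foot plate corners (279,177)–(352,240). Tube rack at (206,220).

```bash
python3 - <<'E'
from h import *
f=grab("wrist"); im=f["image"]
m=np.zeros((480,640),np.uint8); m[215:255,285:350]=(im[215:255,285:350].min(2)>170)
n,l,st,c=cv2.connectedComponentsWithStats(m); i=1+np.argmax(st[1:,4]); print(st[i],c[i],ray(f,*c[i],.115).round(4))
a=im[160:262,262:372].astype(int); g=a.max(2)
for p in ((279,178),(351,177),(352,239),(281,239)): print(ray(f,*p,.01).round(4))
cv2.imwrite("pics/w2.png",cv2.resize(im[165:260,265:365],(800,760))[:600])
# black top face bottom edge
for u in range(294,342,6): 
    col=im[235:262,u].max(1); print(u,235+np.argmax(np.diff(col.astype(int))), end=" ")
for v in (220,230,240,246): print("\n",v,np.where(im[v,270:365].max(1)<60)[0][[0,-1]]+270,end="")
E
```

```text
[303 232  27  18 342] [317.33918129 240.29824561] [ 0.4824 -0.228   0.115 ]
[ 0.5166 -0.1921  0.01  ]
[ 0.5175 -0.2602  0.01  ]
[ 0.457  -0.2624  0.01  ]
[ 0.4571 -0.1927  0.01  ]
294 250 300 250 306 250 312 250 318 250 324 250 330 249 336 249 
 220 [292 338]
 230 [292 338]
 240 [292 338]
 246 [293 338]
```

View pics/w2.png

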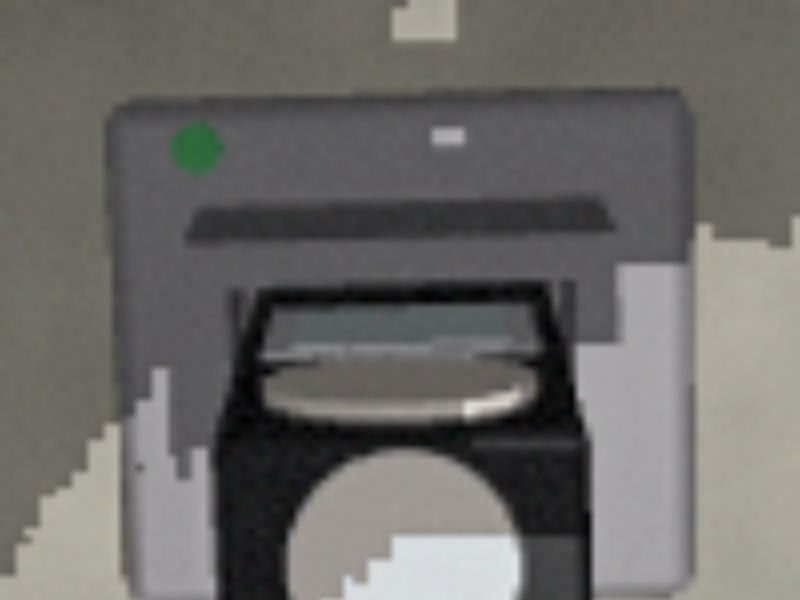

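Crop: the disc is centred at about (315.5,235), and the module is square with its cradle (yaw about +1°).

```bash
python3 - <<'E'
from h import *
f=grab("wrist"); print(ray(f,315.4,235,.115))
delta([.487,-.227,.0825],.012)
E
```

```text
[ 0.48624206 -0.22684113  0.115     ]
t [-0.      0.      0.1679] a [-0.      0.0003 -0.0139] rows 4.0 0.1 clk 1.35
```

```bash
python3 -m crank '[{"tx":-0.001,"ty":0,"tz":0.04,"ax":0,"ay":0,"az":-0.013,"claw":0.093},{"tx":-0.001,"ty":0,"tz":0.08,"ax":0,"ay":0,"az":-0.013,"claw":0.093},{"tx":-0.001,"ty":0,"tz":0.12,"ax":0,"ay":0,"az":-0.013,"claw":0.093},{"tx":-0.001,"ty":0,"tz":0.15,"ax":0,"ay":0,"az":-0.013,"claw":0.093},{"tx":-0.001,"ty":0,"tz":0.168,"ax":0,"ay":0,"az":-0.013,"claw":0.093}]'
python3 -m crank '[{"tx":0,"ty":0,"tz":0,"ax":0,"ay":0,"az":0,"claw":0.093},{"tx":0,"ty":0,"tz":0,"ax":0,"ay":0,"az":0,"claw":0.02},{"tx":0,"ty":0,"tz":0,"ax":0,"ay":0,"az":0,"claw":0.02},{"tx":0,"ty":0,"tz":0,"ax":0,"ay":0,"az":0,"claw":0.02},{"tx":0,"ty":0,"tz":0,"ax":0,"ay":0,"az":0,"claw":0.02}]'
python3 -m crank '[{"tx":0,"ty":0,"tz":0,"ax":0,"ay":0,"az":0,"claw":0.02},{"tx":0,"ty":0,"tz":0,"ax":0,"ay":0,"az":0,"claw":0.02},{"tx":0,"ty":0,"tz":0,"ax":0,"ay":0,"az":0,"claw":0.02},{"tx":0,"ty":0,"tz":0,"ax":0,"ay":0,"az":0,"claw":0.02},{"tx":0,"ty":0,"tz":0,"ax":0,"ay":0,"az":0,"claw":0.02}]'
```

```text
clock: 1.77
ee_pos: [0.4848, -0.2261, 0.0792]
orientation: [-3.14, -0.017, 0.005]
force: [0.3, -0.6, -0.4]
finger_gap: 0.093
grasp_force: 0.0
clock: 2.18
ee_pos: [0.4874, -0.2265, 0.0839]
orientation: [3.14, 0.02, 0.003]
force: [-0.2, -0.9, 0.4]
finger_gap: 0.0708
grasp_force: 0.0
clock: 2.6
ee_pos: [0.4868, -0.226, 0.0825]
orientation: [-3.142, -0.02, -0.0]
force: [0.5, 0.4, 0.1]
finger_gap: 0.0376
grasp_force: 0.0
```

```bash
python3 -m crank '[{"tx":0,"ty":0,"tz":0,"ax":0,"ay":0,"az":0,"claw":0.02},{"tx":0,"ty":0,"tz":0,"ax":0,"ay":0,"az":0,"claw":0.02},{"tx":0,"ty":0,"tz":0,"ax":0,"ay":0,"az":0,"claw":0.02},{"tx":0,"ty":0,"tz":0,"ax":0,"ay":0,"az":0,"claw":0.02},{"tx":0,"ty":0,"tz":0,"ax":0,"ay":0,"az":0,"claw":0.02}]'
python3 -m crank '[{"tx":0,"ty":0,"tz":-0.01,"ax":0,"ay":0,"az":0,"claw":0.02},{"tx":0,"ty":0,"tz":-0.02,"ax":0,"ay":0,"az":0,"claw":0.02},{"tx":0,"ty":0,"tz":-0.03,"ax":0,"ay":0,"az":0,"claw":0.02},{"tx":0,"ty":0,"tz":-0.04,"ax":0,"ay":0,"az":0,"claw":0.02},{"tx":0,"ty":0,"tz":-0.055,"ax":0,"ay":0,"az":0,"claw":0.02}]'
python3 -m crank '[{"tx":0,"ty":0,"tz":-0.02,"ax":0,"ay":0,"az":0,"claw":0.02},{"tx":0,"ty":0,"tz":-0.045,"ax":0,"ay":0,"az":0,"claw":0.02},{"tx":0,"ty":0,"tz":-0.07,"ax":0,"ay":0,"az":0,"claw":0.02},{"tx":0,"ty":0,"tz":-0.1,"ax":0,"ay":0,"az":0,"claw":0.02},{"tx":0,"ty":0,"tz":-0.13,"ax":0,"ay":0,"az":0,"claw":0.02}]'
python3 - <<'E'
from h import *
# nest: base 78 along nest x; pocket likely off-centre; go so that the camera sees the nest
delta([.56,.278,.26],-.11)
E
```

```text
clock: 3.02
ee_pos: [0.4868, -0.226, 0.0824]
orientation: [-3.141, -0.02, 0.0]
force: [0.7, -0.4, 1.3]
finger_gap: 0.0339
grasp_force: 29.9
clock: 3.43
ee_pos: [0.4866, -0.2259, 0.1384]
orientation: [-3.141, -0.02, 0.001]
force: [-0.0, 0.1, -0.4]
finger_gap: 0.0339
grasp_force: 29.9
clock: 3.85
ee_pos: [0.4864, -0.2258, 0.2698]
orientation: [3.141, 0.02, 0.0]
force: [0.1, -0.2, -0.9]
finger_gap: 0.034
grasp_force: 29.9
t [ 0.08   -0.5028  0.0097] a [ 0.0002 -0.0003  0.1228] rows 12.2 1.0 clk 3.85
```

```bash
python3 -m crank '[{"tx":0.003,"ty":-0.02,"tz":0,"ax":0,"ay":0,"az":0.02,"claw":0.02},{"tx":0.008,"ty":-0.05,"tz":0,"ax":0,"ay":0,"az":0.03,"claw":0.02},{"tx":0.014,"ty":-0.085,"tz":0,"ax":0,"ay":0,"az":0.05,"claw":0.02},{"tx":0.02,"ty":-0.12,"tz":0,"ax":0,"ay":0,"az":0.06,"claw":0.02},{"tx":0.025,"ty":-0.155,"tz":0,"ax":0,"ay":0,"az":0.07,"claw":0.02}]'
python3 -m crank '[{"tx":0.006,"ty":-0.035,"tz":0,"ax":0,"ay":0,"az":0.01,"claw":0.02},{"tx":0.012,"ty":-0.07,"tz":0,"ax":0,"ay":0,"az":0.02,"claw":0.02},{"tx":0.018,"ty":-0.105,"tz":0,"ax":0,"ay":0,"az":0.03,"claw":0.02},{"tx":0.024,"ty":-0.14,"tz":0,"ax":0,"ay":0,"az":0.04,"claw":0.02},{"tx":0.03,"ty":-0.175,"tz":0,"ax":0,"ay":0,"az":0.05,"claw":0.02}]'
python3 -m crank '[{"tx":0.006,"ty":-0.035,"tz":0,"ax":0,"ay":0,"az":0,"claw":0.02},{"tx":0.012,"ty":-0.07,"tz":0,"ax":0,"ay":0,"az":0,"claw":0.02},{"tx":0.018,"ty":-0.105,"tz":0,"ax":0,"ay":0,"az":0,"claw":0.02},{"tx":0.022,"ty":-0.14,"tz":0.005,"ax":0,"ay":0,"az":0,"claw":0.02},{"tx":0.025,"ty":-0.165,"tz":0.01,"ax":0,"ay":0,"az":0,"claw":0.02}]'
python3 -m crank '[{"tx":0,"ty":0,"tz":0,"ax":0,"ay":0,"az":0,"claw":0.02},{"tx":0,"ty":0,"tz":0,"ax":0,"ay":0,"az":0,"claw":0.02}]'
python3 - <<'E'
from h import *
f=grab("wrist","w3.png"); delta([.575,.278,.26],-.11)
E
```

```text
clock: 4.27
ee_pos: [0.5097, -0.0692, 0.2686]
orientation: [3.14, -0.092, 0.002]
force: [0.5, -1.3, -1.1]
finger_gap: 0.0341
grasp_force: 29.9
clock: 4.68
ee_pos: [0.5497, 0.1042, 0.2686]
orientation: [-3.137, 0.169, -0.002]
force: [0.8, 0.5, -0.1]
finger_gap: 0.0336
grasp_force: 29.9
clock: 5.1
ee_pos: [0.5924, 0.2665, 0.2585]
orientation: [-3.136, 0.167, -0.002]
force: [0.1, -0.4, -0.7]
finger_gap: 0.0341
grasp_force: 29.9
clock: 5.27
ee_pos: [0.5919, 0.2646, 0.2577]
orientation: [3.137, -0.165, -0.001]
force: [-0.3, 0.4, -0.8]
finger_gap: 0.0339
grasp_force: 29.9
t [-0.0185 -0.0125 -0.002 ] a [ 0.0002 -0.0001  0.0034] rows 0.5 0.0 clk 5.3167
```

View pics/w3.png

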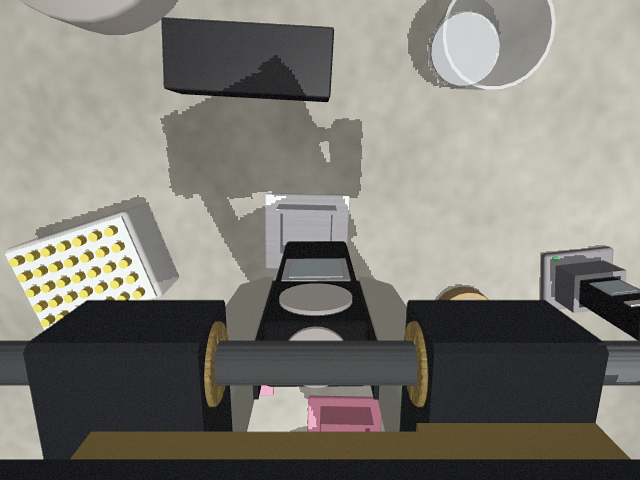

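Wrist view: nest base's far edge runs (265,195)–(350,195), pocket partly hidden by the held module. I'll sidestep to see it clear.

```bash
python3 -m crank '[{"tx":-0.01,"ty":0.03,"tz":0,"ax":0,"ay":0,"az":0,"claw":0.02},{"tx":-0.02,"ty":0.06,"tz":0,"ax":0,"ay":0,"az":0,"claw":0.02},{"tx":-0.03,"ty":0.09,"tz":0,"ax":0,"ay":0,"az":0,"claw":0.02},{"tx":-0.03,"ty":0.11,"tz":0,"ax":0,"ay":0,"az":0,"claw":0.02},{"tx":-0.03,"ty":0.11,"tz":0,"ax":0,"ay":0,"az":0,"claw":0.02}]' >/dev/null
python3 -m crank '[{"tx":0,"ty":0,"tz":0,"ax":0,"ay":0,"az":0,"claw":0.02},{"tx":0,"ty":0,"tz":0,"ax":0,"ay":0,"az":0,"claw":0.02}]'
python3 - <<'E'
from h import *
f=grab("wrist","w4.png"); c=proj(f,[.572,.28,.02]).astype(int); print(c)
x,y=c-[60,45]; print(x,y)
np.savez("w4.npz",T=f["T"],K=f["K"])
cv2.imwrite("pics/w4c.png",cv2.resize(f["image"][y:y+90,x:x+120],(800,600),interpolation=cv2.INTER_CUBIC))
E
```

```text
clock: 5.9
ee_pos: [0.5509, 0.1573, 0.2581]
orientation: [-3.137, 0.17, -0.002]
force: [-0.3, 0.7, -1.4]
finger_gap: 0.034
grasp_force: 29.9
[185 201]
125 156
```

View pics/w4c.png

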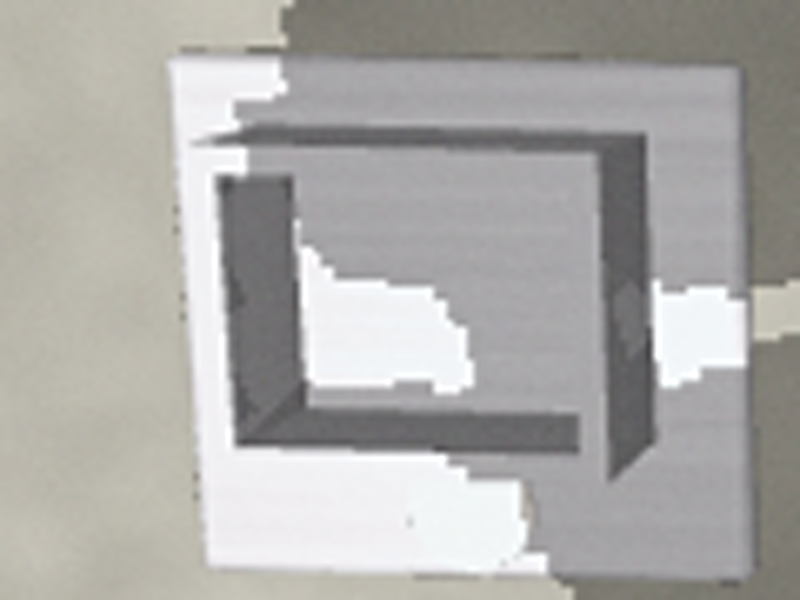

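Crop: the pocket is clear, with inner rim corners at (217,175), (235,447), (580,452) and near-left floor corner at (305,407) in the crop.

```bash
python3 - <<'E'
from h import *
d=np.load("w4.npz"); f={"T":d["T"],"K":d["K"]}
P=lambda a,b,z: ray(f,125+(a+.5)/6.667-.5,156+(b+.5)/6.667-.5,z)
fl,nl,nr=P(217,175,.036),P(235,447,.036),P(580,452,.036); fc=P(305,407,.006)
print(fl,nl,nr,fc,"sizes",np.linalg.norm(fl-nl),np.linalg.norm(nl-nr))
c=(fl+nr)/2; v=fl-nl; w=nl-nr
print("centre",c,"yaw",np.arctan2(v[1],v[0]),np.arctan2(-w[0],w[1]))
b=np.array([P(170,58,.006),P(740,66,.006),P(752,578,.006),P(208,568,.006)]);print(b,b.mean(0),np.linalg.norm(b[0]-b[1]),np.linalg.norm(b[0]-b[3]))
x=b[0]-b[3]; print("yaw",np.arctan2(x[1],x[0])); x=b[1]-b[2]; print("yaw",np.arctan2(x[1],x[0]))
delta([*c[:2],.258],-.11)
E
```

```text
[0.5944173  0.29713092 0.036     ] [0.5570423  0.30222959 0.036     ] [0.55114686 0.25459719 0.036     ] [0.55699572 0.3027871  0.006     ] sizes 0.037721175006787504 0.047995853683653195
centre [0.57278208 0.27586405 0.036     ] yaw -0.13558226952948388 -0.12314322069848035
[[0.60987116 0.31231111 0.006     ]
 [0.59977283 0.23017541 0.006     ]
 [0.52359596 0.24028922 0.006     ]
 [0.53408688 0.32226545 0.006     ]] [0.56683171 0.2762603  0.006     ] 0.08275415268872821 0.07643523915805088
yaw -0.13060329787321173
yaw -0.13199560621924683
t [ 9.100e-03 -1.198e-01 -1.000e-04] a [-0.0003 -0.0006  0.0026] rows 2.9 0.0 clk 5.95
```

```bash
python3 -m crank '[{"tx":0.003,"ty":-0.03,"tz":0,"ax":0,"ay":0,"az":0.02,"claw":0.02},{"tx":0.005,"ty":-0.06,"tz":0,"ax":0,"ay":0,"az":0.02,"claw":0.02},{"tx":0.007,"ty":-0.09,"tz":0,"ax":0,"ay":0,"az":0.02,"claw":0.02},{"tx":0.009,"ty":-0.12,"tz":0,"ax":0,"ay":0,"az":0.02,"claw":0.02},{"tx":0.009,"ty":-0.12,"tz":0,"ax":0,"ay":0,"az":0.02,"claw":0.02}]'
python3 -m crank '[{"tx":0,"ty":0,"tz":0.03,"ax":0,"ay":0,"az":0,"claw":0.02},{"tx":0,"ty":0,"tz":0.06,"ax":0,"ay":0,"az":0,"claw":0.02},{"tx":0,"ty":0,"tz":0.09,"ax":0,"ay":0,"az":0,"claw":0.02},{"tx":0,"ty":0,"tz":0.11,"ax":0,"ay":0,"az":0,"claw":0.02},{"tx":0,"ty":0,"tz":0.12,"ax":0,"ay":0,"az":0,"claw":0.02}]'
python3 -m crank '[{"tx":0,"ty":0,"tz":0,"ax":0,"ay":0,"az":0,"claw":0.02},{"tx":0,"ty":0,"tz":0,"ax":0,"ay":0,"az":0,"claw":0.02}]'
python3 - <<'E'
from h import *
delta([.5728,.2759,.079],-.128)
E
```

```text
clock: 6.37
ee_pos: [0.5724, 0.281, 0.2569]
orientation: [-3.134, 0.194, 0.0]
force: [0.6, 0.2, -0.5]
finger_gap: 0.0337
grasp_force: 29.9
clock: 6.78
ee_pos: [0.5711, 0.2758, 0.1343]
orientation: [3.133, -0.198, -0.006]
force: [-0.3, -0.0, -0.1]
finger_gap: 0.0336
grasp_force: 29.9
clock: 6.95
ee_pos: [0.5728, 0.2762, 0.1381]
orientation: [-3.135, 0.199, -0.001]
force: [-0.6, 0.7, -0.3]
finger_gap: 0.0341
grasp_force: 29.9
t [0.     0.0003 0.0591] a [-0.0002 -0.0004  0.0011] rows 1.4 0.0 clk 6.95
```

```bash
python3 -m crank '[{"tx":0,"ty":0,"tz":0.02,"ax":0,"ay":0,"az":0,"claw":0.02},{"tx":0,"ty":0,"tz":0.035,"ax":0,"ay":0,"az":0,"claw":0.02},{"tx":0,"ty":0,"tz":0.045,"ax":0,"ay":0,"az":0,"claw":0.02},{"tx":0,"ty":0,"tz":0.052,"ax":0,"ay":0,"az":0,"claw":0.02},{"tx":0,"ty":0,"tz":0.056,"ax":0,"ay":0,"az":0,"claw":0.02}]'
python3 -m crank '[{"tx":0,"ty":0,"tz":0.001,"ax":0,"ay":0,"az":0,"claw":0.02},{"tx":0,"ty":0,"tz":0.002,"ax":0,"ay":0,"az":0,"claw":0.02},{"tx":0,"ty":0,"tz":0.003,"ax":0,"ay":0,"az":0,"claw":0.02},{"tx":0,"ty":0,"tz":0.0035,"ax":0,"ay":0,"az":0,"claw":0.02},{"tx":0,"ty":0,"tz":0.0035,"ax":0,"ay":0,"az":0,"claw":0.02}]'
```

```text
clock: 7.37
ee_pos: [0.5728, 0.2761, 0.0817]
orientation: [-3.135, 0.2, -0.001]
force: [0.1, 1.4, -1.0]
finger_gap: 0.0338
grasp_force: 29.9
clock: 7.78
ee_pos: [0.5728, 0.276, 0.0785]
orientation: [-3.135, 0.2, -0.001]
force: [0.4, -0.6, 1.1]
finger_gap: 0.0337
grasp_force: 29.9
```

```bash
python3 -m crank '[{"tx":0,"ty":0,"tz":0,"ax":0,"ay":0,"az":0,"claw":0.06},{"tx":0,"ty":0,"tz":0,"ax":0,"ay":0,"az":0,"claw":0.093},{"tx":0,"ty":0,"tz":0,"ax":0,"ay":0,"az":0,"claw":0.093},{"tx":0,"ty":0,"tz":0,"ax":0,"ay":0,"az":0,"claw":0.093},{"tx":0,"ty":0,"tz":0,"ax":0,"ay":0,"az":0,"claw":0.093}]'
python3 -m crank '[{"tx":0,"ty":0,"tz":0,"ax":0,"ay":0,"az":0,"claw":0.093},{"tx":0,"ty":0,"tz":0,"ax":0,"ay":0,"az":0,"claw":0.093},{"tx":0,"ty":0,"tz":0,"ax":0,"ay":0,"az":0,"claw":0.093},{"tx":0,"ty":0,"tz":0,"ax":0,"ay":0,"az":0,"claw":0.093},{"tx":0,"ty":0,"tz":-0.01,"ax":0,"ay":0,"az":0,"claw":0.093}]'
python3 -m crank '[{"tx":0,"ty":0,"tz":-0.02,"ax":0,"ay":0,"az":0,"claw":0.093},{"tx":0,"ty":0,"tz":-0.05,"ax":0,"ay":0,"az":0,"claw":0.093},{"tx":0,"ty":0,"tz":-0.085,"ax":0,"ay":0,"az":0,"claw":0.093},{"tx":0,"ty":0,"tz":-0.12,"ax":0,"ay":0,"az":0,"claw":0.093},{"tx":0,"ty":0,"tz":-0.16,"ax":0,"ay":0,"az":0,"claw":0.093}]'
python3 - <<'E'
from h import *
grab("wrist","w5.png")
delta([.4906,.002,.25],0.0)
E
```

```text
clock: 8.2
ee_pos: [0.5725, 0.2759, 0.078]
orientation: [-3.135, 0.2, -0.0]
force: [-0.5, -0.7, 0.6]
finger_gap: 0.0625
grasp_force: 0.0
clock: 8.62
ee_pos: [0.5715, 0.2755, 0.0866]
orientation: [3.134, -0.2, -0.004]
force: [-0.3, 0.4, -0.6]
finger_gap: 0.0921
grasp_force: 0.0
clock: 9.03
ee_pos: [0.5719, 0.2757, 0.2497]
orientation: [3.135, -0.2, -0.001]
force: [1.1, -0.5, -0.1]
finger_gap: 0.0932
grasp_force: 0.0
t [-0.0486  0.2833  0.007 ] a [-0.0047 -0.0101 -0.1271] rows 6.9 1.0 clk 9.0833
```

View pics/w5.png

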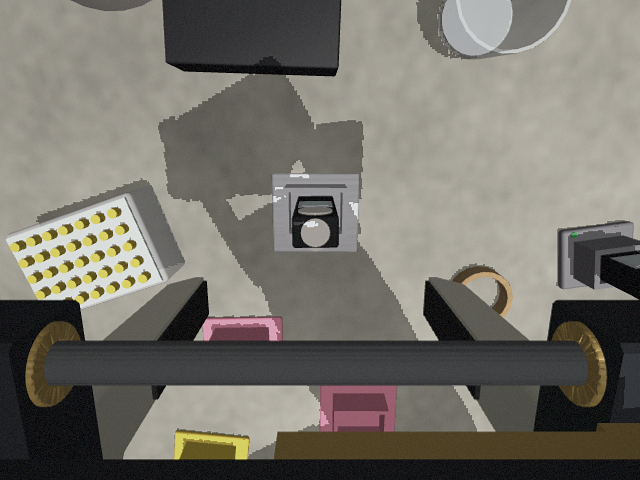

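Wrist view: the failed module stands upright in the nest pocket (disc at (316,233)). On to the passed one.

```bash
python3 -m crank '[{"tx":-0.006,"ty":0.035,"tz":0,"ax":0,"ay":0,"az":-0.03,"claw":0.093},{"tx":-0.012,"ty":0.07,"tz":0,"ax":0,"ay":0,"az":-0.06,"claw":0.093},{"tx":-0.018,"ty":0.105,"tz":0,"ax":0,"ay":0,"az":-0.09,"claw":0.093},{"tx":-0.024,"ty":0.14,"tz":0,"ax":0,"ay":0,"az":-0.12,"claw":0.093},{"tx":-0.03,"ty":0.175,"tz":0,"ax":0,"ay":0,"az":-0.127,"claw":0.093}]'
python3 -m crank '[{"tx":-0.01,"ty":0.03,"tz":0,"ax":0,"ay":0,"az":0,"claw":0.093},{"tx":-0.02,"ty":0.06,"tz":0,"ax":0,"ay":0,"az":0,"claw":0.093},{"tx":-0.03,"ty":0.09,"tz":0,"ax":0,"ay":0,"az":0,"claw":0.093},{"tx":-0.034,"ty":0.105,"tz":0,"ax":0,"ay":0,"az":0,"claw":0.093},{"tx":-0.034,"ty":0.105,"tz":0,"ax":0,"ay":0,"az":0,"claw":0.093}]'
python3 -m crank '[{"tx":0,"ty":0,"tz":0,"ax":0,"ay":0,"az":0,"claw":0.093},{"tx":0,"ty":0,"tz":0,"ax":0,"ay":0,"az":0,"claw":0.093}]'
python3 - <<'E'
from h import *
f=grab("wrist","w6.png"); np.savez("w6.npz",T=f["T"],K=f["K"])
c=proj(f,[.488,.003,.115]).astype(int); x,y=c-[60,55]; print(c,x,y)
cv2.imwrite("pics/w6c.png",cv2.resize(f["image"][y:y+90,x:x+120],(800,600),interpolation=cv2.INTER_CUBIC))
E
```

```text
clock: 9.5
ee_pos: [0.5197, 0.1048, 0.2486]
orientation: [-3.142, -0.003, -0.001]
force: [0.9, -0.6, 0.4]
finger_gap: 0.0931
grasp_force: 0.0
clock: 9.92
ee_pos: [0.4859, -0.0012, 0.2486]
orientation: [3.141, -0.005, 0.001]
force: [-0.6, 0.7, 0.5]
finger_gap: 0.093
grasp_force: 0.0
clock: 10.08
ee_pos: [0.4868, 0.0017, 0.2483]
orientation: [-3.141, 0.0, -0.001]
force: [-0.6, 0.1, 0.3]
finger_gap: 0.0929
grasp_force: 0.0
[313 233] 253 178
```

View pics/w6c.png

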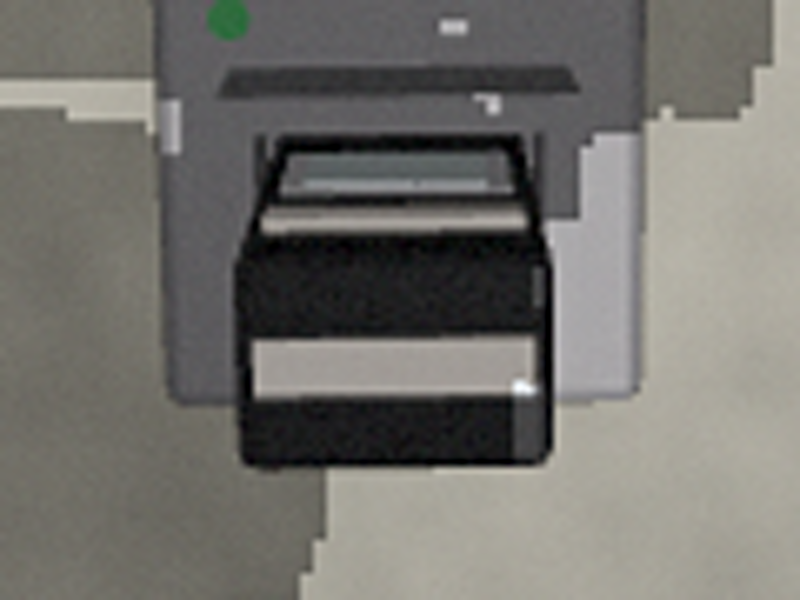

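Crop: bar tag centred at crop (394,367), ends level to within 1°; this is the passed module, square to the tool.

```bash
python3 - <<'E'
from h import *
d=np.load("w6.npz"); f={"T":d["T"],"K":d["K"]}
P=lambda a,b,z: ray(f,253+(a+.5)/6.667-.5,178+(b+.5)/6.667-.5,z)
a,b=P(252,369,.115),P(535,364,.115); c=(a+b)/2; w=a-b; yaw=np.arctan2(-w[0],w[1]); print(c,yaw,np.linalg.norm(w))
delta([*c[:2],.0825],yaw)
E
```

```text
[0.48841731 0.00451776 0.115     ] 0.017865984532309653 0.030230426214265915
t [ 0.0015 -0.0025  0.1657] a [-0.0001 -0.0004 -0.0173] rows 4.0 0.1 clk 10.1333
```

```bash
python3 -m crank '[{"tx":0.0015,"ty":-0.0025,"tz":0.04,"ax":0,"ay":0,"az":-0.015,"claw":0.093},{"tx":0.0015,"ty":-0.0025,"tz":0.08,"ax":0,"ay":0,"az":-0.015,"claw":0.093},{"tx":0.0015,"ty":-0.0025,"tz":0.12,"ax":0,"ay":0,"az":-0.015,"claw":0.093},{"tx":0.0015,"ty":-0.0025,"tz":0.15,"ax":0,"ay":0,"az":-0.015,"claw":0.093},{"tx":0.0015,"ty":-0.0025,"tz":0.166,"ax":0,"ay":0,"az":-0.015,"claw":0.093}]' >/dev/null
python3 -m crank '[{"tx":0,"ty":0,"tz":0,"ax":0,"ay":0,"az":0,"claw":0.093},{"tx":0,"ty":0,"tz":0,"ax":0,"ay":0,"az":0,"claw":0.02},{"tx":0,"ty":0,"tz":0,"ax":0,"ay":0,"az":0,"claw":0.02},{"tx":0,"ty":0,"tz":0,"ax":0,"ay":0,"az":0,"claw":0.02},{"tx":0,"ty":0,"tz":0,"ax":0,"ay":0,"az":0,"claw":0.02}]' >/dev/null
python3 -m crank '[{"tx":0,"ty":0,"tz":0,"ax":0,"ay":0,"az":0,"claw":0.02},{"tx":0,"ty":0,"tz":0,"ax":0,"ay":0,"az":0,"claw":0.02},{"tx":0,"ty":0,"tz":0,"ax":0,"ay":0,"az":0,"claw":0.02},{"tx":0,"ty":0,"tz":0,"ax":0,"ay":0,"az":0,"claw":0.02},{"tx":0,"ty":0,"tz":0,"ax":0,"ay":0,"az":0,"claw":0.02}]' >/dev/null
python3 -m crank '[{"tx":0,"ty":0,"tz":0,"ax":0,"ay":0,"az":0,"claw":0.02},{"tx":0,"ty":0,"tz":0,"ax":0,"ay":0,"az":0,"claw":0.02},{"tx":0,"ty":0,"tz":0,"ax":0,"ay":0,"az":0,"claw":0.02},{"tx":0,"ty":0,"tz":0,"ax":0,"ay":0,"az":0,"claw":0.02},{"tx":0,"ty":0,"tz":0,"ax":0,"ay":0,"az":0,"claw":0.02}]'
```

```text
clock: 11.8
ee_pos: [0.488, 0.0036, 0.0819]
orientation: [3.142, 0.023, -0.0]
force: [-0.2, -0.5, -0.5]
finger_gap: 0.0336
grasp_force: 30.0
```

```bash
python3 -m crank '[{"tx":0,"ty":0,"tz":-0.01,"ax":0,"ay":0,"az":0,"claw":0.02},{"tx":0,"ty":0,"tz":-0.02,"ax":0,"ay":0,"az":0,"claw":0.02},{"tx":0,"ty":0,"tz":-0.03,"ax":0,"ay":0,"az":0,"claw":0.02},{"tx":0,"ty":0,"tz":-0.04,"ax":0,"ay":0,"az":0,"claw":0.02},{"tx":0,"ty":0,"tz":-0.055,"ax":0,"ay":0,"az":0,"claw":0.02}]'
python3 -m crank '[{"tx":0,"ty":0,"tz":-0.02,"ax":0,"ay":0,"az":0,"claw":0.02},{"tx":0,"ty":0,"tz":-0.045,"ax":0,"ay":0,"az":0,"claw":0.02},{"tx":0,"ty":0,"tz":-0.07,"ax":0,"ay":0,"az":0,"claw":0.02},{"tx":0,"ty":0,"tz":-0.083,"ax":0,"ay":0,"az":0,"claw":0.02},{"tx":0,"ty":0,"tz":-0.088,"ax":0,"ay":0,"az":0,"claw":0.02}]'
python3 - <<'E'
from h import *
delta([.488,.004,.219],.016,np.pi/4)
E
```

```text
clock: 12.22
ee_pos: [0.4878, 0.0036, 0.1379]
orientation: [-3.141, -0.023, 0.0]
force: [-0.3, -0.0, -1.2]
finger_gap: 0.0338
grasp_force: 30.0
clock: 12.63
ee_pos: [0.4888, 0.0036, 0.2281]
orientation: [3.141, 0.023, 0.007]
force: [-0.9, -0.1, -1.7]
finger_gap: 0.0339
grasp_force: 30.0
t [-0.0009 -0.0004  0.0091] a [ 0.0009  0.7809 -0.0009] rows 0.2 6.2 clk 12.6333
```

```bash
python3 -m crank '[{"tx":0,"ty":0,"tz":0.001,"ax":0,"ay":0.05,"az":0,"claw":0.02},{"tx":0,"ty":0,"tz":0.002,"ax":0,"ay":0.13,"az":0,"claw":0.02},{"tx":0,"ty":0,"tz":0.003,"ax":0,"ay":0.21,"az":0,"claw":0.02},{"tx":0,"ty":0,"tz":0.004,"ax":0,"ay":0.29,"az":0,"claw":0.02},{"tx":0,"ty":0,"tz":0.006,"ax":0,"ay":0.37,"az":0,"claw":0.02}]'
python3 -m crank '[{"tx":0,"ty":0,"tz":0,"ax":0,"ay":0.08,"az":0,"claw":0.02},{"tx":0,"ty":0,"tz":0,"ax":0,"ay":0.17,"az":0,"claw":0.02},{"tx":0,"ty":0,"tz":0,"ax":0,"ay":0.26,"az":0,"claw":0.02},{"tx":0,"ty":0,"tz":0,"ax":0,"ay":0.35,"az":0,"claw":0.02},{"tx":0,"ty":0,"tz":0,"ax":0,"ay":0.415,"az":0,"claw":0.02}]'
python3 -m crank '[{"tx":0,"ty":0,"tz":0,"ax":0,"ay":0,"az":0,"claw":0.02},{"tx":0,"ty":0,"tz":0,"ax":0,"ay":0,"az":0,"claw":0.02},{"tx":0,"ty":0,"tz":0,"ax":0,"ay":0,"az":0,"claw":0.02},{"tx":0,"ty":0,"tz":0,"ax":0,"ay":0,"az":0,"claw":0.02},{"tx":0,"ty":0,"tz":0,"ax":0,"ay":0,"az":0,"claw":0.02}]'
python3 - <<'E'
from h import *
delta([.488,.004,.219],.016,np.pi/4)
f=grab("side"); c=proj(f,[.5,0,.2]).astype(int); s=f["image"]
cv2.imwrite("pics/s9.png",cv2.resize(s[c[1]-110:c[1]+110,c[0]-145:c[0]+145],(790,600)))
E
```

```text
clock: 13.05
ee_pos: [0.4877, 0.0036, 0.2192]
orientation: [-3.084, -0.023, -0.583]
force: [-0.0, 0.3, -0.9]
finger_gap: 0.0338
grasp_force: 30.0
clock: 13.47
ee_pos: [0.4886, 0.0109, 0.2191]
orientation: [-2.924, -0.039, -1.062]
force: [-0.4, 0.6, -0.1]
finger_gap: 0.0337
grasp_force: 30.0
clock: 13.88
ee_pos: [0.4901, 0.011, 0.22]
orientation: [-2.924, -0.04, -1.061]
force: [-0.2, 0.3, -1.8]
finger_gap: 0.0336
grasp_force: 30.0
t [-0.0023  0.0069 -0.0009] a [-0.0274  0.089   0.0005] rows 0.2 0.7 clk 13.8833
```

View pics/s9.png

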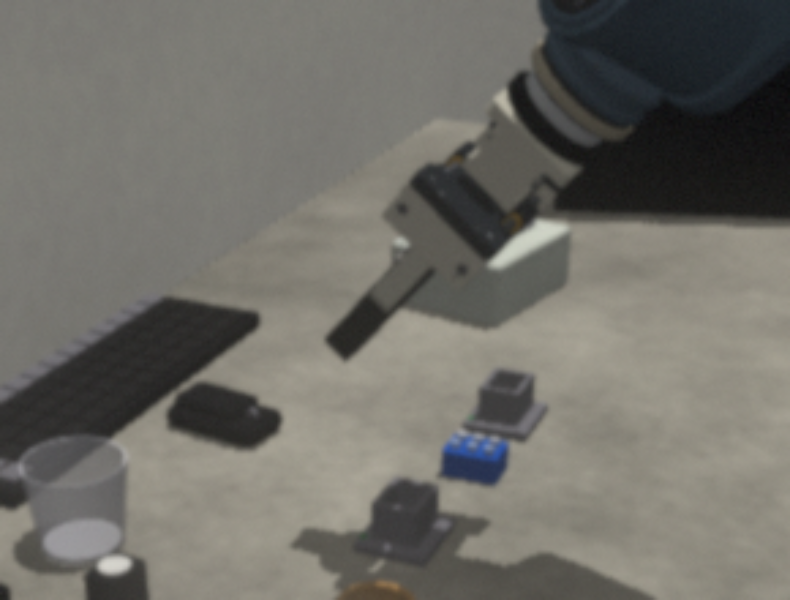

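The side view shows the module held, tilted the right way and clear of everything, but the tilt is about 40° as the wrist joint nears its limit. Moving outward should free it.

```bash
python3 - <<'E'
from h import *
print(ctrl.state()["joint_pos"].round(3)); delta([.55,.004,.219],.016); delta([.55,.004,.219],.016,np.pi/4)
print(R.from_rotvec(ctrl.state()["orientation"]).as_matrix().round(3))
E
```

```text
[-0.142  0.041  2.264  0.713  0.197  0.744]
t [0.0453 0.0091 0.0388] a [-0.0257 -0.6963  0.0111] rows 1.4 5.6 clk 13.9333
t [0.0453 0.0091 0.0388] a [-0.0275  0.089   0.0004] rows 1.4 0.7 clk 13.9333
[[ 0.767  0.035  0.641]
 [ 0.014 -0.999  0.038]
 [ 0.641 -0.02  -0.767]]
```

```bash
python3 -m crank '[{"tx":0.01,"ty":0.002,"tz":0.008,"ax":0,"ay":0,"az":0,"claw":0.02},{"tx":0.02,"ty":0.004,"tz":0.016,"ax":0,"ay":0,"az":0,"claw":0.02},{"tx":0.03,"ty":0.006,"tz":0.024,"ax":0,"ay":0,"az":0,"claw":0.02},{"tx":0.04,"ty":0.008,"tz":0.032,"ax":0,"ay":0,"az":0,"claw":0.02},{"tx":0.045,"ty":0.009,"tz":0.039,"ax":0,"ay":0,"az":0,"claw":0.02}]'
python3 -m crank '[{"tx":0,"ty":0,"tz":0,"ax":0,"ay":0,"az":0,"claw":0.02},{"tx":0,"ty":0,"tz":0,"ax":0,"ay":0,"az":0,"claw":0.02},{"tx":0,"ty":0,"tz":0,"ax":0,"ay":0,"az":0,"claw":0.02}]'
python3 - <<'E'
from h import *
print(ctrl.state()["joint_pos"].round(3)); delta([.56,.004,.219],.016,np.pi/4)
E
```

```text
clock: 14.35
ee_pos: [0.551, 0.0039, 0.219]
orientation: [-2.924, -0.04, -1.063]
force: [-0.1, -0.0, -1.1]
finger_gap: 0.0338
grasp_force: 30.0
clock: 14.6
ee_pos: [0.5491, 0.0042, 0.2183]
orientation: [-2.924, -0.04, -1.06]
force: [0.5, 0.6, -1.8]
finger_gap: 0.0337
grasp_force: 30.0
[-0.138  0.156  2.136  0.662  0.206  0.799]
t [0.0088 0.0006 0.0064] a [-0.0278  0.0897  0.0003] rows 0.3 0.8 clk 14.6
```

```bash
python3 -m crank '[{"tx":0.01,"ty":0,"tz":0.008,"ax":0,"ay":0,"az":0,"claw":0.02},{"tx":0.02,"ty":0,"tz":0.016,"ax":0,"ay":0,"az":0,"claw":0.02},{"tx":0.03,"ty":0,"tz":0.024,"ax":-0.01,"ay":0.03,"az":0,"claw":0.02},{"tx":0.038,"ty":0,"tz":0.031,"ax":-0.02,"ay":0.06,"az":0,"claw":0.02},{"tx":0.038,"ty":0,"tz":0.031,"ax":-0.028,"ay":0.089,"az":0,"claw":0.02}]'
python3 -m crank '[{"tx":0,"ty":0,"tz":0,"ax":0,"ay":0,"az":0,"claw":0.02},{"tx":0,"ty":0,"tz":0,"ax":0,"ay":0,"az":0,"claw":0.02},{"tx":0,"ty":0,"tz":0,"ax":0,"ay":0,"az":0,"claw":0.02}]'
python3 - <<'E'
from h import *
print(ctrl.state()["joint_pos"].round(3)); delta([.6,.004,.219],.016,np.pi/4)
E
```

```text
clock: 15.02
ee_pos: [0.5997, 0.0063, 0.2195]
orientation: [-2.899, -0.026, -1.187]
force: [0.2, 0.3, -0.2]
finger_gap: 0.0337
grasp_force: 30.0
clock: 15.27
ee_pos: [0.5987, 0.0064, 0.2197]
orientation: [-2.899, -0.027, -1.184]
force: [-0.3, -0.5, -0.9]
finger_gap: 0.0341
grasp_force: 30.0
[-0.107  0.238  2.07   0.971  0.111  0.514]
t [0.0004 0.0025 0.0013] a [-0.0051  0.0101  0.0006] rows 0.1 0.1 clk 15.2667
```

```bash
python3 -m crank '[{"tx":0,"ty":0,"tz":0,"ax":0,"ay":0,"az":0,"claw":0.02},{"tx":0,"ty":0,"tz":0,"ax":0,"ay":0,"az":0,"claw":0.02},{"tx":0,"ty":0,"tz":0,"ax":0,"ay":0,"az":0,"claw":0.02},{"tx":0,"ty":0,"tz":0,"ax":0,"ay":0,"az":0,"claw":0.02},{"tx":0,"ty":0,"tz":0,"ax":0,"ay":0,"az":0,"claw":0.02}]'
python3 - <<'E'
from h import *
s=ctrl.state(); f=grab("side"); Rm=R.from_rotvec(s["orientation"]).as_matrix(); o=s["ee_pos"]
P=lambda x,y,z: proj(f,o+Rm@[x,y,z])
pts=np.array([P(x,y,z) for z in(.022,.0725) for x in(-.012,.012) for y in(-.017,.017)],np.float32)
hull=cv2.convexHull(pts); pm=np.zeros((480,640),np.uint8); cv2.fillConvexPoly(pm,hull.astype(np.int32),1)
ar=cv2.dilate(pm,np.ones((15,15),np.uint8))
m=((f["image"].max(2)<75)&(ar>0)).astype(np.uint8)
c=lambda k:np.argwhere(k).mean(0)[::-1].round(1)
print("pred",pm.sum(),c(pm),"dark in pred",(m&pm).sum(),"dark outside",(m&(1-pm)).sum(),c(m),"max dq",abs(s["dq"]).max())
E
```

```text
clock: 15.68
ee_pos: [0.599, 0.0064, 0.2195]
orientation: [-2.898, -0.027, -1.184]
force: [-0.4, -0.4, -0.8]
finger_gap: 0.0339
grasp_force: 30.0
pred 388 [271.5 162.7] dark in pred 297 dark outside 355 [267.1 169.5] max dq 0.005443383796706953
```

```bash
python3 - <<'E'
from h import *
s=ctrl.state(); f=grab("side"); Rm=R.from_rotvec(s["orientation"]).as_matrix(); o=s["ee_pos"]
pts=np.array([proj(f,o+Rm@[x,y,z]) for z in(.018,.0725) for x in(-.012,.012) for y in(-.017,.017)],np.float32)
pm=np.zeros((480,640),np.uint8); cv2.fillConvexPoly(pm,cv2.convexHull(pts).astype(np.int32),1)
ar=cv2.dilate(pm,np.ones((13,13),np.uint8))
b=cv2.imread("pics/side0.png"); im=f["image"]; d=np.abs(im.astype(int)-b).max(2)>20
y0,x0=np.argwhere(ar).min(0); y1,x1=np.argwhere(ar).max(0)
for y in range(y0,y1+1,2): print("".join("#" if pm[y,x] and im[y,x].max()<75 else "p" if pm[y,x] else "d" if im[y,x].max()<75 and d[y,x] else "b" if im[y,x].max()<75 else "." for x in range(x0,x1+1)))
E
```

```text
............................................
............................................
............................................
.............................p..............
..........................pppppp......dddd..
......................pppppppppppp..ddddd...
....................p##ppppppppppp##ddd.....
..................p######ppppppp#####p......
................p#########pppp####pp........
..............p#################pp..........
............p#################pp............
..........p#################pp..............
bbbbbbbb##################p.................
bbbbbb###################...................
bbbbbbbb###############bbbbbb...............
bbbbbbbbbb###########bbbbbbbbb..............
bbbbbbbbbbb########bbbbbbbbbb...............
bbbbbbbbbbbbb###bbbbbbbbbbb.................
bbbbbbbbbbbbbbbbbbbbbbbbb...................
bbbbbbbbbbbbbbbbbbbbbb......................
bbbbbbbbbbbbbbbbbbb.........................
```

The module's outline matches the prediction, so there is no slip; the extra dark pixels are the carton or mouse behind it. Handing in.

```bash
python3 -c "
from rig import job; print(job.finish_job())"
```

```text
the job is handed in; nothing more can be done
None
```

I handed the job in at about 16 s: the failed module stands upright and released in the metal reject nest, and the passed module is held still in the gripper with its centre about 20 cm above the bench, tipped about 44° with its window face slanting upward.

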